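# Trip the loaded pawl of a rack lift with the release bar and let the table down

### The job

The bone on the small rack lift has to come down. Take the steel release bar from its wooden rest, poke its round tip into the yellow guard under the red pawl tail and gently lever the tail up until the loaded pawl is free, and hold it off until the table has sunk all the way down by itself. Then lay the bar back in its rest; never force the bar, keep hand and arm off the lift and the bone, and leave the other things where they are.

Things in the scene. Friction and masses are not known exactly. Their poses are not given: they have to be found in the camera images.
- lift: Fixed bench rack lift: green column 66 x 55 mm, 168 mm high. Origin on the bench under the ram. In front (-x) a yellow guard, a tunnel from x = -105 (open mouth) to -40 mm, inside 48 mm wide, roof at z = 185 mm. The pawl's level tail is in it: 22 mm wide, 10 thick, red end 18 mm inside the mouth, pin at x = -26 mm. Table (130 x 190 mm in x, y) above; underside at z = 192 mm when down
- sill (a point): Top of the rounded sill (7 mm thick) at the foot of the guard's mouth, mid width, 130 mm above the bench: the bar is levered over it. x points level into the guard, y along the sill, z up. The resting tail's underside is 12 to 19 mm above the sill: its pin's height varies and is not measured. Raised 5 to 6 mm (4 to 6 N) the tail frees the pawl; just above it meets a stiff stop
- table (a joint): Height of the lift's table above its lowest position, m: 0 = right down. Held by the pawl at about 0.057 to 0.065 at the start (it settles on it in the first second). While the pawl is off the rack the loaded table sinks by itself, about 15 to 30 mm/s; if the pawl is let go too soon it catches at the next tooth (every 16 mm) and can be lifted again
- bar: Loose steel release bar, 220 mm long, 0.14 kg, lying level in the rest. Origin at the middle, on its axis; x along the bar to the working tip. Square shank 12 x 12 mm with a black sleeve at the middle (60 mm long, grip here, best 0 to 20 mm towards the tip); from x = 47 to 105 mm a round tip 10 mm thick; butt end with a round knob 16 mm wide at x = -111 mm
- bar_rest: Fixed wooden rest for the bar: foot 170 x 50 x 10 mm and two notched uprights at x = -66 and +66 mm (16 mm thick, 61 mm high). Origin on the bench under its middle, x along the bar. The notches, 17 mm wide and flared above, hold the bar's axis 48 mm above the bench; between the uprights the bar is free for fingers
- bone: The load: a brown bone vault 140 x 194 x 94 mm lying loose on the lift's cork-topped table; origin under its middle. To be left on the table
- vial_a: Bystander: small vial with red cap, 30 mm wide, 42 mm high, standing loose beside the lift; origin under its middle
- vial_b: Bystander: small vial with blue cap, 28 mm wide, 50 mm high, standing loose beside the lift; origin under its middle
- scale_bar: Bystander: flat black-and-white photo scale, 22 x 110 x 9 mm, lying loose behind the work; origin under its middle
- card_tray: Bystander: open cardboard tray 111 x 150 x 33 mm, fixed in place, at one side in front of the lift (the bar's rest is on the other side); origin under its middle
Mind the look-alikes: they are no part of the job. Leave any blue or green look-alike of the bar alone.

How it is judged (in metres and radians):
On the way, in this order (a step that is already met when the one before it is completed fails the run):
1. the table leaves its tooth and sinks with the bar at work in the lift (value of joint table below 0.05 m and contact force between bar and lift above 0.2 N), for 0.1 s.
2. the table has sunk right down (value of joint table below 0.004 m), for 0.2 s.
At the end, for the whole second after the job is handed in: The table is right down (within 4 mm), the bar lies at rest in both notches of its rest (axis within 8 mm sideways, 5 mm in height, 30 mm along, 0.1 rad), and the bone still lies upright on the table (value of joint table below 0.004 m and x of bar in the frame of bar_rest between -0.03 and 0.03 m and y of bar in the frame of bar_rest between -0.008 and 0.008 m and z of bar in the frame of bar_rest between 0.043 and 0.053 m and angle between the x axis of bar and the x axis of bar_rest, either way round below 0.1 rad and linear speed of bar below 0.02 m/s and x of bone in the frame of lift between -0.03 and 0.03 m and y of bone in the frame of lift between -0.04 and 0.04 m and height (world z) of bone above 0.198 m and angle between bone's own z axis and vertical below 0.15 rad); the robot touches nothing.
It fails at once if the bar is forced: more than 16 N of contact force in all between it and the lift with its pawl (contact force between bar and lift above 16 N).
It fails at once if hand or arm touches the lift (contact force between any of the arm, the fingers and lift above 1 N).
It fails at once if robot or bar touches the bone (contact force between any of the arm, the fingers, bar and bone above 0.5 N).
It fails at once if a vial or the photo scale is pushed away (over 20 mm) or a vial knocked over (distance of any of vial_a, vial_b, scale_bar from where it was at the start of the episode above 0.02 m or angle between any of vial_a, vial_b's own z axis and vertical above 0.5 rad).
It fails at once if the card tray is struck (contact force between any of the arm, the fingers, bar and card_tray above 3 N).
It also fails if it takes over 70 s, if anything falls off the work surface, if the arm or the gripper's body presses on something with over 40 N, if the wrist force passes 120 N, or if a joint passes its speed limit or range.

### The arm

A 7-joint arm with a two-finger parallel gripper is mounted at the origin on the work surface; the furniture and walls round the work are solid. World frame = base frame: x ahead of the robot, y to its left, z up, the work surface at z = 0. Lengths are in mm, angles in rad, forces in N, time in s.
With the tool pointing down it reaches from about 350 to 775 mm from the base axis. Payload 3.1 kg.
Tool frame: the origin (TCP) lies at the very end of the fingers, on their centre line; the grasp point (between the pads) lies 19 mm behind it (manip.grip_point_offset is the distance from the TCP to the grasp point, in mm); z points along the fingers, y is the line along which they close (so a half turn about z gives the same grasp; the last joint's range is limited). The gripper opens to 85 mm and grips with 20 to 120 N. Pads are 22 mm wide; open, the fingers measure 114 mm over their backs; the gripper's body (76 mm by 85 mm) begins 54 mm behind the grasp point. The pads swing forward as they close: fully open they stand 13 mm farther back than shut.
Start: joints at [-1.211, 0.311, 0.014, 1.512, -0.004, 1.319, -0.027], TCP at [215.067, 506.225, 231.304] pointing down, gripper open.
Joint ranges: [-2.7, 2.7], [-0.3, 1.91], [-1.27, 1.3], [0.12, 2.57], [-1.44, 4.58], [0.2, 2.03], [-3.05, 3.05]. Speed limits (rad/s): [2.79, 2.79, 3.14, 3.14, 3.14, 3.14, 3.14].

### API

Orientations are given as a unit quaternion [w, x, y, z].
In Python, from bench import manip, fingers, optics, job_done, finder gives the robot as it stands. Calls block until the motion is done:
- manip.move_pose(position, orientation): joint-space move of the TCP to a pose.
- manip.move_straight(position, velocity=150, frame=None): straight line of the TCP; frame=None keeps the orientation; velocity is the mean speed in mm/s.
- manip.set_joints(angles): joint-space move.
- fingers.command_gripper(opening): finger opening in mm; the grip force is fixed at half the most; returns when the fingers have stopped.
- manip.wait(seconds).
- manip.ik(position, orientation): joint angles nearest the present ones, or None.
- manip.get_obs(): the state.
- optics.camera(name): name is "scene" or "side" or "wrist"; returns a dict with "color" (384x512x3 uint8, red, green, blue), "fx", "fy", "cx", "cy" (pixels), "rvec" (rotation vector, rad) and "tvec" (3), from world to camera coordinates, as OpenCV has them; the wrist camera has in their place "tool_from_camera" (4x4, takes a point from camera to tool coordinates, whose origin is the TCP and whose axes are the flange's). Camera axes: x right, y down, z forward; pixel columns grow to the right and rows downward; lengths in mm; the calibration is good to about 2 mm. A picture is of the moment at which its call begins: read the wrist's pose just before it. There is no depth.
A pose or a line that the arm cannot do raises manip.IKError and nothing moves.
- job_done(): hands the job in; it is judged then, once.
Trained networks look in a picture, given as the dict that the camera call returned (one of the last four; its "shot" number tells which), for a name from the list of things; names that differ only in an ending like _2 or _b are one class to them, and where a whole thing is asked for, a point or a joint stands for the part that bears it (a point fixed in the world has none). Each returns a list of dicts, best first, with "score" (0 to 1); they miss things now and then, are a little off and sometimes report something else, mostly with a low value. They report only what shows in the picture. A call takes as long as a camera call. They do not tell look-alikes from the thing itself.
- finder.recognise(picture, query): "position" ([column, row] as shares, 0 to 1, of the picture: columns of its width, rows of its height, amid what is visible of it).
The state is a dict: "time_s": time; "joints": joint angles; "qd": joint speeds; "effort": joint torques, N m; "position": TCP position; "orientation": TCP orientation; "wrist_force": force on the tool from outside, world axes, zero at the start; "ft_torque": the same for the moment, N m; "finger_gap": finger opening in mm; "gripper_force": force on a finger pad.
Only numpy, scipy, OpenCV 4.12 (cv2) and the standard library are available. Lean on these libraries where they do the work, as an engineer would, in place of code of your own. Each camera call takes 0.05 s, during which the arm holds its last target. There are 200 camera calls.

## Working session

There is one attempt and no reset: what is moved stays moved. The work goes in short steps, each a Python script; the robot and the scene stay as the last script left them, time stands still between calls to the robot, and variables do not carry over. Pictures are saved under pics/ and viewed, at most 13 in all, crops included, and the job is handed in when it is done.

```bash
mkdir -p pics; ls; cat > h.py <<'E'
import numpy as np, cv2
from scipy.spatial.transform import Rotation as R
from bench import manip, fingers, optics, job_done, finder
def save(p,n): cv2.imwrite('pics/'+n+'.png',p['color'][:,:,::-1])
def quat(m): q=R.from_matrix(m).as_quat(); return [q[3],q[0],q[1],q[2]]
def mat(q): return R.from_quat([q[1],q[2],q[3],q[0]]).as_matrix()
def cam(name):
    o=manip.get_obs(); p=optics.camera(name)
    if name=='wrist':
        T=np.eye(4);T[:3,:3]=mat(o['orientation']);T[:3,3]=o['position']
        W=T@np.array(p['tool_from_camera']); p['C']=W[:3,3]; p['Rwc']=W[:3,:3]
    else:
        r=cv2.Rodrigues(np.array(p['rvec'],float))[0]; p['Rwc']=r.T; p['C']=-r.T@np.array(p['tvec'],float).ravel()
    return p
def ray(p,u,v):
    d=p['Rwc']@np.array([(u-p['cx'])/p['fx'],(v-p['cy'])/p['fy'],1]); return p['C'],d/np.linalg.norm(d)
def atz(p,u,v,z):
    c,d=ray(p,u,v); return c+d*(z-c[2])/d[2]
def tri(obs):
    A=np.zeros((3,3));b=np.zeros(3)
    for p,u,v in obs:
        c,d=ray(p,u,v);M=np.eye(3)-np.outer(d,d);A+=M;b+=M@c
    x=np.linalg.solve(A,b); return x,[np.linalg.norm((np.eye(3)-np.outer(ray(*o)[1],ray(*o)[1]))@(x-o[0]['C'])) for o in obs]
def proj(p,X):
    c=p['Rwc'].T@(np.array(X,float)-p['C']); return p['cx']+p['fx']*c[0]/c[2],p['cy']+p['fy']*c[1]/c[2]
E
python3 - <<'E'
from h import *
a=cam('scene');b=cam('side');save(a,'scene');save(b,'side')
for p in(a,b):
  print(p['C'],p['Rwc'][:,2])
  for n in['lift','bar','bar_rest','vial_a','scale_bar','card_tray','bone']:
    print(n,[(round(r['position'][0]*512),round(r['position'][1]*384),round(r['score'],2)) for r in finder.recognise(p,n)])
E
```

```text
pics
[  -72.13437661 -1114.6245771    698.47338389] [ 0.38305867  0.83872779 -0.38704231]
lift [(291, 188, 0.84)]
bar [(239, 256, 0.69), (214, 308, 0.59)]
bar_rest []
vial_a [(257, 203, 0.51), (296, 246, 0.47)]
scale_bar [(298, 276, 0.61), (274, 192, 0.44)]
card_tray [(237, 200, 0.63)]
bone [(302, 139, 0.8)]
[ 225.81466486 1092.63514707  721.76295415] [ 0.17650102 -0.88114054 -0.4386784 ]
lift [(188, 220, 0.69), (207, 277, 0.39)]
bar [(301, 234, 0.62), (281, 189, 0.49)]
bar_rest [(283, 201, 0.77)]
vial_a [(208, 277, 0.63)]
scale_bar [(148, 298, 0.81)]
card_tray [(227, 304, 0.79), (177, 153, 0.19)]
bone [(177, 152, 0.71)]
```

View pics/scene.png

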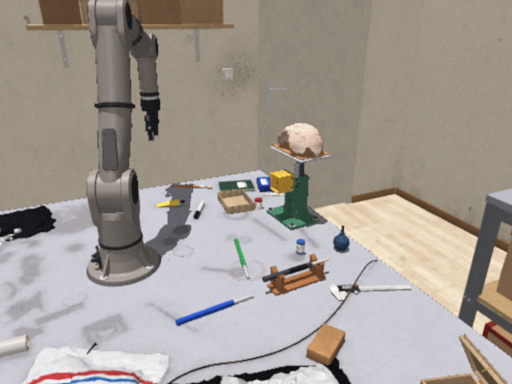

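View pics/side.png

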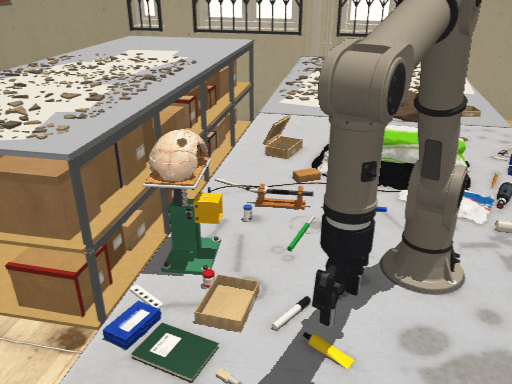

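The pictures show three bar candidates. The steel bar lies in the wooden rest at scene (297,270) / side (285,192). The look-alikes are a green one at scene (241,258) and a blue one at (214,310). I choose the one in the rest. The lift is at scene (291,190) with its yellow guard at (282,181). Next I take close crops.

```bash
python3 - <<'E'
from h import *
a=cam('scene');b=cam('side')
print('bar',tri([(a,297,270),(b,285,192)]))
print('guard',tri([(a,282,182),(b,209,208)]))
print('liftbase', atz(a,293,214,0),atz(b,191,258,0))
A=a['color'][165:295,225:345];B=b['color'][175:285,140:320]
A=cv2.resize(A,(550,596),interpolation=cv2.INTER_CUBIC)
cv2.imwrite('pics/cA.png',A[:,:,::-1])
B=cv2.resize(B,(800,489),interpolation=cv2.INTER_CUBIC)
cv2.imwrite('pics/cB.png',B[:,:,::-1])
E
```

```text
bar (array([ 424.53508004, -306.40303117,   46.53315889]), [np.float64(5.500169663885799), np.float64(5.500169663885936)])
guard (array([572.86370088,  57.60142206, 153.1357771 ]), [np.float64(1.2283673762042029), np.float64(1.2283673762042673)])
liftbase [6.40849396e+02 8.37097693e+01 1.13686838e-13] [624.66235345  78.78746917   0.        ]
```

View pics/cA.png

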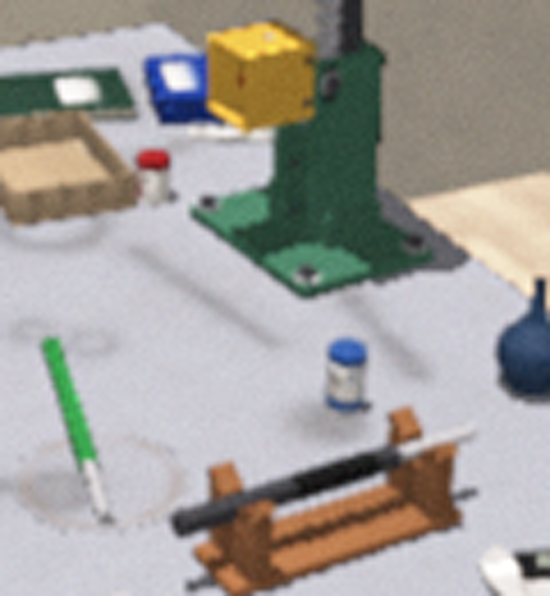

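```bash
python3 - <<'E'
from h import *
a=cam('scene')
k=atz(a,264.3,279.2,48);t=atz(a,328,258.8,48);print('knob,tip',k,t)
o=manip.get_obs();print(mat(o['orientation']).round(2))
print('toolcam',np.array(cam('wrist')['tool_from_camera']).round(2))
d=t-k;th=np.arctan2(d[1],d[0]);print('th',th)
def down(th): # tool x along th
    x=np.array([np.cos(th),np.sin(th),0]);z=np.array([0,0,-1.]);return np.c_[x,np.cross(z,x),z]
c=(k+t)/2
for s in(0,np.pi):
  q=quat(down(th+s))
  for z in(300,60,30): print(s,z,manip.ik([c[0],c[1],z],q))
for yaw in (0.2,0.4):
 for pitch in (0.1,0.4,0.7):
  for s in (1,-1):
   z=np.array([np.cos(yaw)*np.cos(pitch),np.sin(yaw)*np.cos(pitch),-np.sin(pitch)])
   y=s*np.array([-np.sin(yaw),np.cos(yaw),0]);x=np.cross(y,z)
   p=np.array([573,58,150])-z*230
   r=manip.ik(p,quat(np.c_[x,y,z]));print(yaw,pitch,s,p.round(),None if r is None else np.round(r,2))
E
```

```text
knob,tip [ 328.47300815 -306.3739984    48.        ] [ 541.22868048 -293.69135862   48.        ]
[[-0.92  0.39  0.  ]
 [ 0.39  0.92  0.  ]
 [-0.    0.   -1.  ]]
toolcam [[  -0.     -0.96   -0.29   74.94]
 [   1.     -0.     -0.      0.27]
 [   0.     -0.29    0.96 -143.6 ]
 [   0.      0.      0.      1.  ]]
th 0.059540829069699645
0 300 [ 0.23377833  0.24766252  0.4335384   1.45068196 -0.10373378  1.46591714
 -0.8447347 ]
0 60 [-0.01653741  0.53494     0.80123312  1.82054122 -0.45629563  0.98081419
 -0.5350761 ]
0 30 [ 0.01823596  0.57117994  0.75473045  1.84453752 -0.48461969  0.91904279
 -0.51455186]
3.141592653589793 300 [ 0.14814484  0.2564835   0.54685853  1.45381947 -0.13300326  1.46830579
  2.32436991]
3.141592653589793 60 [-0.17318363  0.65234861  1.06913131  1.82535543 -0.65318365  1.0671447
  2.77762482]
3.141592653589793 30 [-0.13455357  0.6781979   1.00735824  1.84941206 -0.67954874  1.00471568
  2.79388349]
0.2 0.1 1 [349.  13. 173.] None
0.2 0.1 -1 [349.  13. 173.] None
0.2 0.4 1 [365.  16. 240.] None
0.2 0.4 -1 [365.  16. 240.] None
0.2 0.7 1 [401.  23. 298.] None
0.2 0.7 -1 [401.  23. 298.] None
0.4 0.1 1 [362. -31. 173.] None
0.4 0.1 -1 [362. -31. 173.] None
0.4 0.4 1 [378. -24. 240.] None
0.4 0.4 -1 [378. -24. 240.] None
0.4 0.7 1 [411. -11. 298.] None
0.4 0.7 -1 [411. -11. 298.] None
```

```bash
cat >> h.py <<'E'
def tool(yaw,tilt=0,flip=True):
    """tool z down, tilted so that fingers point forward along yaw by tilt; flip: tool x backwards"""
    f=np.array([np.cos(yaw),np.sin(yaw),0]);z=np.sin(tilt)*f-np.cos(tilt)*np.array([0,0,1.])
    x=np.cos(tilt)*f+np.sin(tilt)*np.array([0,0,1.])
    if flip:x=-x
    return np.c_[x,np.cross(z,x),z]
E
python3 - <<'E'
from h import *
g=np.array([573,58,150.])
for yaw in(0.1,0.35,.5):
 for tilt in(0,.2,.4,.6,.8):
  for D in (140,200,260):
   for h in (40,100,160):
    M=tool(yaw,tilt);p=g-np.array([np.cos(yaw),np.sin(yaw),0])*D+[0,0,h]
    r=manip.ik(p,quat(M))
    if r is not None: print(yaw,tilt,D,h,np.round(r,1))
q=quat(tool(0.06))
manip.move_pose([430,-230,300],q)
a=cam('wrist');save(a,'w1')
manip.move_straight([380,-330,300])
b=cam('wrist');save(b,'w2')
cv2.imwrite('pics/w12.png',np.hstack([a['color'],b['color']])[:,:,::-1][:, :] if 0 else cv2.resize(np.hstack([a['color'],b['color']]),(800,300),interpolation=cv2.INTER_AREA)[:,:,::-1])
import pickle;pickle.dump((a,b),open('w12.pkl','wb'))
E
```

```text
0.1 0 140 40 [-0.6  0.1  0.5  1.9 -0.1  1.2  1.6]
0.1 0 140 100 [-0.6  0.1  0.5  1.8 -0.   1.3  1.6]
0.1 0 140 160 [-0.6  0.   0.5  1.7 -0.   1.5  1.6]
0.1 0 200 40 [-0.7 -0.   0.5  2.   0.   1.2  1.5]
0.1 0 200 100 [-0.7 -0.1  0.5  1.9  0.   1.3  1.5]
0.1 0 200 160 [-0.7 -0.1  0.5  1.8  0.1  1.5  1.5]
0.1 0 260 40 [-0.7 -0.2  0.5  2.1  0.1  1.2  1.4]
0.1 0 260 100 [-0.  -0.2 -0.1  2.  -0.   1.3  1.5]
0.1 0 260 160 [-0.2 -0.2  0.1  1.9  0.   1.5  1.5]
0.1 0.2 140 40 [-0.7 -0.1  0.6  2.1  0.1  0.9  1.5]
0.1 0.2 140 100 [-0.8 -0.1  0.6  1.9  0.1  1.1  1.4]
0.1 0.2 140 160 [-0.8 -0.2  0.6  1.8  0.1  1.3  1.4]
0.1 0.2 200 40 [-0.8 -0.2  0.5  2.2  0.2  1.   1.3]
0.1 0.2 200 100 [-0.1 -0.2 -0.1  2.  -0.   1.1  1.5]
0.1 0.2 200 160 [-0.2 -0.2  0.   1.9  0.   1.3  1.5]
0.1 0.4 140 40 [-0.9 -0.2  0.6  2.2  0.3  0.7  1.2]
0.1 0.4 140 100 [-0.2 -0.2 -0.   2.1  0.   0.9  1.5]
0.1 0.4 140 160 [-0.2 -0.3  0.   2.   0.   1.   1.5]
0.1 0.6 140 40 [-0.4 -0.3  0.2  2.4  0.3  0.5  1.2]
0.35 0 140 40 [-0.6  0.1  0.5  1.9 -0.1  1.2  1.9]
0.35 0 140 100 [-0.6  0.1  0.6  1.8 -0.   1.3  1.9]
0.35 0 140 160 
[... 2323 characters left out ...]
.  -0.2  1.1  2.3]
0.5 0.4 260 40 [ 0.  -0.3  0.4  2.3 -0.3  0.9  2.6]
0.5 0.6 140 40 [-0.7 -0.3  0.9  2.3 -0.3  0.6  2.5]
0.5 0.6 140 100 [-0.1 -0.2  0.3  2.2 -0.5  0.8  2.6]
0.5 0.6 140 160 [-0.2 -0.3  0.4  2.1 -0.4  0.9  2.4]
0.5 0.6 200 40 [-0.2 -0.3  0.5  2.4 -0.5  0.7  2.8]
0.5 0.6 200 100 [ 0.5 -0.3  0.   2.2 -0.6  0.9  2.9]
0.5 0.6 260 40 [ 1.2 -0.3 -0.4  2.4 -0.8  1.  -3. ]
0.5 0.8 140 40 [ 1.5 -0.2 -0.9  2.4 -1.2  0.9 -2.8]
0.5 0.8 140 100 [-0.1 -0.3  0.5  2.3 -0.8  0.7  3. ]
0.5 0.8 140 160 [ 0.5 -0.3  0.   2.2 -0.8  0.9  3. ]
0.5 0.8 200 40 [ 1.3 -0.2 -0.5  2.4 -1.1  1.  -2.7]
0.5 0.8 200 100 [ 0.9 -0.3 -0.2  2.3 -1.   1.  -2.9]
0.5 0.8 260 40 [ 1.4 -0.2 -0.4  2.5 -1.   1.1 -2.6]
```

View pics/w12.png

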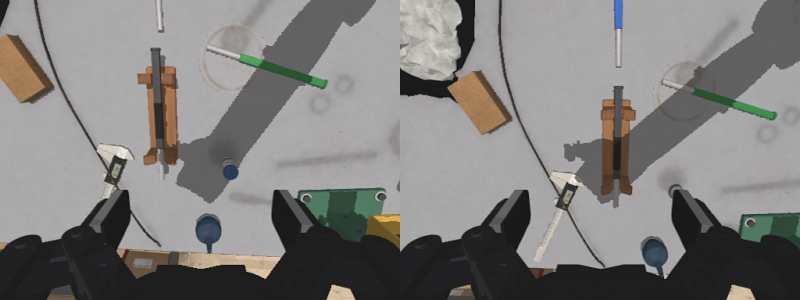

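```bash
python3 - <<'E'
from h import *
import pickle;a,b=pickle.load(open('w12.pkl','rb'))
A=a['color'][50:245,160:260];B=b['color'][95:290,230:330]
cv2.imwrite('pics/z12.png',cv2.resize(np.hstack([A,B]),None,fx=3,fy=3,interpolation=cv2.INTER_CUBIC)[:,:,::-1])
E
```

```text
(no output)
```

View pics/z12.png

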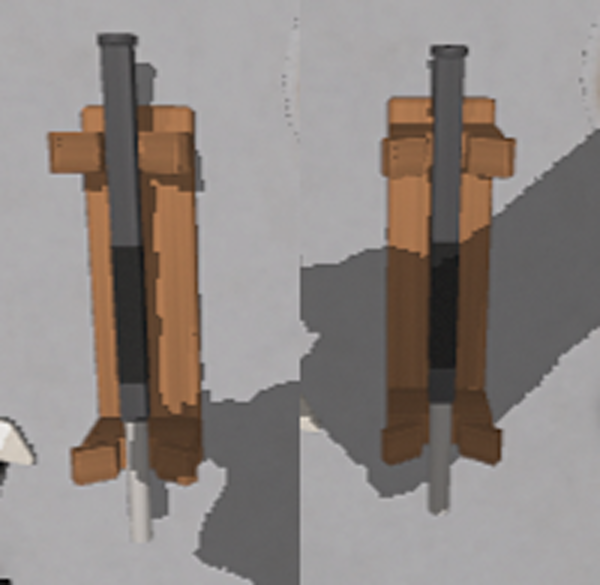

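The crop shows the grey steel bar with its black sleeve in the wooden rest. The knob is at the top, crop (118,40) / (449,51), and the bright round tip at the bottom, (141,540) / (439,512). The choice is confirmed, so I triangulate the bar and look at the lift.

```bash
python3 - <<'E'
from h import *
import pickle;a,b=pickle.load(open('w12.pkl','rb'))
P={}
for n,(u,v),(s,t) in [('knob',(118,40),(149,51)),('s0',(126,246),(144,242)),('s1',(132,384),(143,372)),('round',(134,420),(142,402)),('tip',(141,540),(139,512))]:
  P[n],e=tri([(a,160+u/3,50+v/3),(b,230+s/3,95+t/3)]);print(n,P[n].round(1),np.round(e,1))
d=P['tip']-P['knob'];print(np.linalg.norm(d),np.arctan2(d[1],d[0]),(P['s0']+P['s1'])/2)
yaw=.35
f=np.array([np.cos(yaw),np.sin(yaw),0]);g=np.array([573,58,0.])
L=[]
for D,z,t,s in[(140,190,.6,0),(200,190,.4,0),(150,310,.2,60)]:
  p=g-f*D+np.array([-f[1],f[0],0])*s;p[2]=z
  manip.move_pose(p,quat(tool(yaw,t)));c=cam('wrist');L.append(c)
  print([(n,[(np.round(np.array(r['position'])*[512,384]),round(r['score'],2)) for r in finder.recognise(c,n)]) for n in('lift','sill')])
pickle.dump(L,open('L.pkl','wb'))
V=[c['color'] for c in L];V.append(V[2]*0)
cv2.imwrite('pics/L.png',cv2.resize(np.vstack([np.hstack(V[:2]),np.hstack(V[2:])]),(800,600),interpolation=cv2.INTER_AREA)[:,:,::-1])
E
```

```text
knob [ 326.2 -303.7   48.6] [0.2 0.2]
s0 [ 406.4 -299.3   51.6] [0.4 0.4]
s1 [ 464.4 -295.3   57.4] [0.7 0.7]
round [ 481.1 -294.5   54.1] [0.1 0.1]
tip [ 539.6 -291.    50.9] [0. 0.]
213.86864979398325 0.059172845472833434 [ 435.41043698 -297.29966167   54.5134222 ]
[('lift', [(array([251., 223.]), 0.6)]), ('sill', [(array([254., 223.]), 0.65)])]
[('lift', [(array([251., 266.]), 0.61)]), ('sill', [(array([253., 269.]), 0.94), (array([337., 305.]), 0.21)])]
[('lift', [(array([203., 245.]), 0.61)]), ('sill', [(array([206., 244.]), 0.62)])]
```

View pics/L.png

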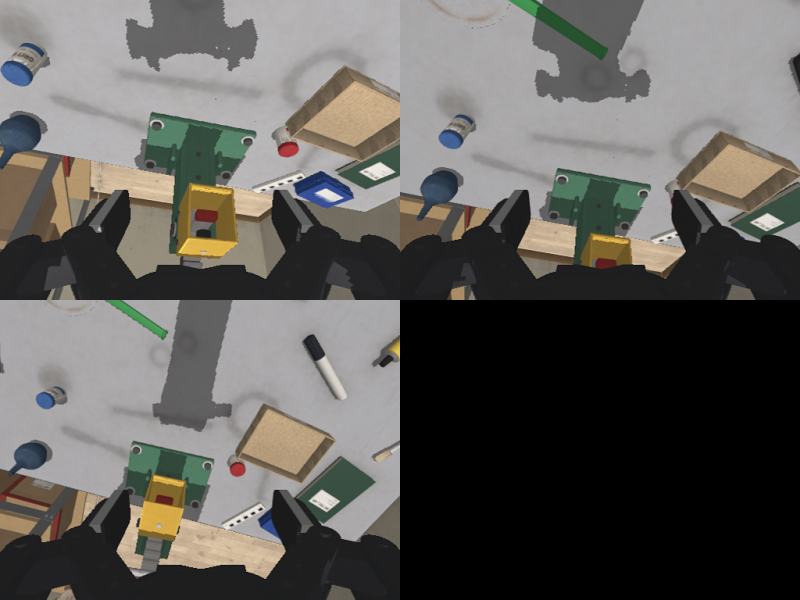

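```bash
python3 - <<'E'
from h import *
import pickle;L=pickle.load(open('L.pkl','rb'))
A=L[0]['color'][225:335,210:320];C=L[2]['color'][215:325,160:270]
cv2.imwrite('pics/zL.png',cv2.resize(np.hstack([A,C]),(800,400),interpolation=cv2.INTER_CUBIC)[:,:,::-1])
E
```

```text
(no output)
```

View pics/zL.png

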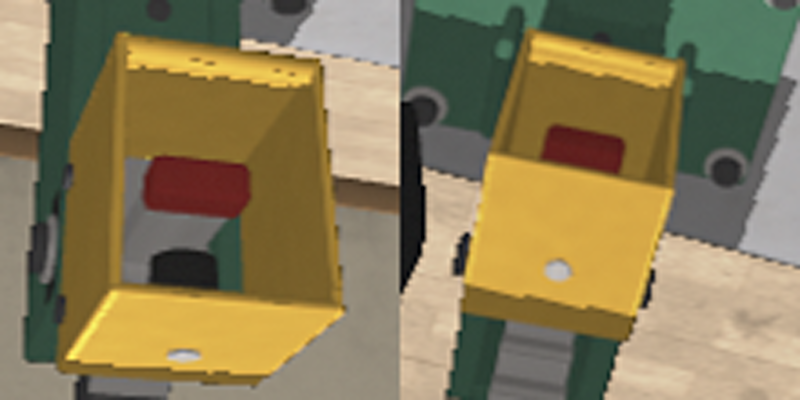

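The crop shows the yellow guard mouth in both views, with the sill on top (122–320, ~45) and the roof edge at (112–343, ~300). The red tail end shows at (145–250, 157–216) and (550–625, 125–137). I triangulate these points.

```bash
python3 - <<'E'
from h import *
import pickle;L=pickle.load(open('L.pkl','rb'))
P={}
for n,(u,v),(s,t) in [('sillL',(122,35),(528,32)),('sillR',(320,62),(685,62)),('roofL',(112,290),(492,154)),('roofR',(343,310),(672,187)),('screw',(184,355),(557,269)),('redlowL',(150,157),(550,125)),('redlowR',(250,165),(625,137))]:
  P[n],e=tri([(L[0],210+u/3.636,225+v/3.636),(L[2],160+(s-400)/3.636,215+t/3.636)]);print(n,P[n].round(1),np.round(e,1))
for l,r in(('sillL','sillR'),('roofL','roofR'),('redlowL','redlowR')):
  d=P[l]-P[r];print(l,np.linalg.norm(d),'yaw',np.arctan2(-d[0],d[1]),np.arctan2(-d[0],d[1])+np.pi,(P[l]+P[r])/2)
# yaw from roof front mid to screw
m=(P['roofL']+P['roofR'])/2;d=P['screw']-m;print('yaw2',np.arctan2(d[1],d[0]))
# base plate bolts in L[0] (bench z~8): px from 800x600 montage
for c,pts in((L[0],[(157,118),(247,134)]),(L[1],[(160,180),(240,190)])):
  q=[atz(c,u*1.28,v*1.28,10) for u,v in pts];d=q[1]-q[0];print('bolts yaw',np.arctan2(-d[0],d[1]),q)
# baseplate edge
E
```

```text
sillL [543.7  32.8 125.8] [0.5 0.5]
sillR [537.6  84.9 126.3] [0.3 0.3]
roofL [542.   32.5 188.4] [0.1 0.1]
roofR [535.9  83.9 188.8] [0.2 0.2]
screw [577.   61.6 189.9] [0.1 0.1]
redlowL [561.1  47.5 147.9] [0.6 0.6]
redlowR [556.7  72.2 148.3] [0. 0.]
sillL 52.444227706012846 yaw -3.0258345748699687 0.11575807871982446 [540.62809523  58.80961673 126.0450499 ]
roofL 51.78923915736441 yaw -3.0231667158513136 0.11842593773847954 [538.91059388  58.20187008 188.57335817]
redlowL 25.067507121301524 yaw -2.9672127986511643 0.17437985493862884 [558.87735347  59.87987001 148.10788471]
yaw2 0.0895730351892891
bolts yaw 0.0986691302645911 [array([570.00310504, -13.41414618,  10.        ]), array([555.92319314, 128.82071549,  10.        ])]
bolts yaw 0.16400474031449516 [array([587.44778924, -13.11174575,  10.        ]), array([564.06866569, 128.15937183,  10.        ])]
```

```bash
cat >> h.py <<'E'
RB=np.array([435.6,-297.3,48.]);RY=0.0592;G=13.
rf=np.array([np.cos(RY),np.sin(RY),0])
RP=RB+rf*G-np.array([0,0,19.])
LY=0.115;lf=np.array([np.cos(LY),np.sin(LY),0]);M0=np.array([540,58.5,0])
def lp(s,z):  # TCP for tip s past the mouth, bar axis height z
    p=M0+lf*(s-105+G);p[2]=z-19;return p
E
python3 - <<'E'
from h import *
print('t0',manip.get_obs()['time_s'])
q=quat(tool(RY))
fingers.command_gripper(55)
manip.move_pose(RP+[0,0,130],q)
print(manip.get_obs()['time_s'],manip.get_obs()['wrist_force'])
manip.move_straight(RP,120)
fingers.command_gripper(0)
o=manip.get_obs();print(o['time_s'],o['finger_gap'],o['gripper_force'],o['wrist_force'],np.array(o['position'])-RP)
manip.move_straight(RP+[0,0,150],120)
o=manip.get_obs();print(o['time_s'],o['finger_gap'],o['wrist_force'])
c=cam('wrist');save(c,'grip')
print([manip.ik(lp(s,138),quat(tool(LY))) for s in(-40,30)])
E
```

```text
t0 7.4917
9.35 [ 0.09846629  0.12924919 -0.15570871]
11.05 11.113816205481267 58.55102777481079 [ 0.15731618 -0.1412187   1.91120041] [ 0.34441584 -0.31338111  0.53695949]
12.45 10.918063623291122 [ 0.34307233  0.44666704 -2.11458561]
[array([-0.327205  ,  0.13490701,  0.19761449,  2.03529278, -0.03192517,
        0.97422453,  1.57239608]), array([-0.32896694,  0.27146763,  0.22434729,  1.86640085, -0.07044381,
        1.01132714,  1.61065095])]
```

View pics/grip.png

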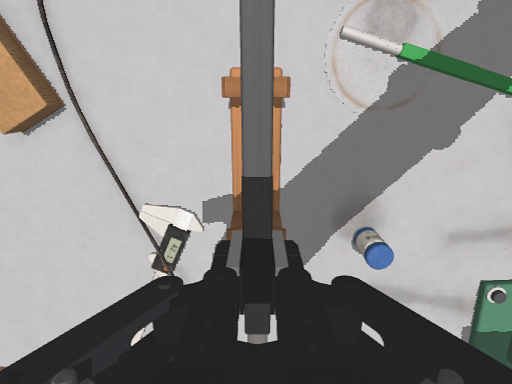

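The bar is gripped and lies straight along the tool, with its sleeve between the pads. I go to the lift and insert in steps, watching the force.

```bash
python3 - <<'E'
from h import *
q=quat(tool(LY))
manip.move_pose(lp(-50,190),q)
manip.move_straight(lp(-25,138.5),120)
manip.wait(.3);b=np.array(manip.get_obs()['wrist_force']);tb=np.array(manip.get_obs()['ft_torque']);print(manip.get_obs()['time_s'],b)
for s in(-10,0,8,16,22,28,32):
    manip.move_straight(lp(s,138.5),60);o=manip.get_obs();f=np.array(o['wrist_force'])-b;print(s,f.round(2))
    if np.linalg.norm(f)>2.5: break
o=manip.get_obs();print(o['time_s'],np.array(o['position'])-lp(s,138.5))
np.save('b.npy',np.r_[b,tb])
A=cam('scene')['color'][120:230,225:345];B=cam('side')['color'][130:240,130:280]
cv2.imwrite('pics/ins.png',np.hstack([cv2.resize(A,(360,330)),cv2.resize(B,(440,330))])[:,:,::-1])
E
```

```text
14.7167 [-0.3429066  -0.19559686 -1.97570828]
-10 [ 0.28  0.4  -0.67]
0 [-0.02 -0.26  0.29]
8 [-1.05  0.23  0.63]
16 [ 0.93 -0.37  0.52]
22 [0.22 0.66 0.47]
28 [-0.41  0.41  0.71]
32 [0.79 0.8  0.32]
16.75 [0.25718956 0.02700103 0.02526806]
```

View pics/ins.png

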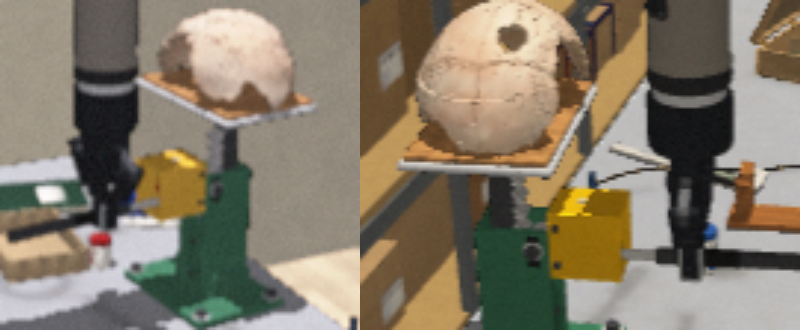

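Both views show the tip inside the mouth without contact, and the hand is clear. I raise it in small steps, tracking the bone in the side camera.

```bash
python3 - <<'E'
from h import *
b=np.load('b.npy')[:3]
def F():
    v=[]
    for _ in range(6): v.append(manip.get_obs()['wrist_force']);manip.wait(.02)
    return np.mean(v,0)-b
def gray(): return cv2.cvtColor(cam('side')['color'],cv2.COLOR_RGB2GRAY)
g0=gray();T=g0[130:182,150:205]
def shift():
    r=cv2.matchTemplate(gray()[120:260,140:215],T,cv2.TM_CCOEFF_NORMED);_,m,_,l=cv2.minMaxLoc(r);return l[1]-10,round(m,2)
z=138.5;print(manip.get_obs()['time_s'],shift(),F().round(2))
moved=False
z=141.5;manip.move_straight(lp(32,z),20)
while z<160:
    z+=.7;manip.move_straight(lp(32,z),15)
    f=F();s,m=shift();print(round(z,1),f.round(1),s,m)
    if s>=2: moved=True;break
    if -f[2]>9 or np.linalg.norm(f)>11: break
if moved:
    last=None
    for i in range(40):
        manip.wait(.15);s,m=shift();f=F();print(s,m,f.round(1),end='; ')
        if i>25: break
print(manip.get_obs()['time_s'])
E
```

```text
16.9 (0, 1.0) [0.65 0.04 0.79]
142.2 [ 0.4  0.1 -1.4] 0 1.0
142.9 [ 0.   0.1 -2.2] 0 1.0
143.6 [-0.7  0.3 -2.3] 0 1.0
144.3 [-1.3 -0.1 -3. ] 0 0.99
145.0 [-1.3  0.1 -2.2] 0 0.99
145.7 [-1.6  0.  -2.5] 0 0.99
146.4 [-0.8 -0.2 -2.2] 0 0.98
147.1 [-1.  -0.1 -2.2] 0 0.98
147.8 [-1.1 -0.  -1.6] 0 0.98
148.5 [-0.5  0.1 -1.4] 0 0.97
149.2 [ 0.  -0.2  0.1] 2 0.98
3 0.96 [ 0.7  0.2 -0.1]; 6 0.95 [ 0.5  0.2 -0.3]; 8 0.94 [0.4 0.3 0.2]; 9 0.93 [ 0.6  0.1 -0.3]; 11 0.93 [ 0.4 -0.1 -0.3]; 14 0.91 [0.4 0.3 0.2]; 16 0.89 [0.7 0.3 0.1]; 18 0.87 [ 0.6  0.4 -0.2]; 20 0.85 [0.1 0.4 0. ]; 21 0.84 [0.1 0.3 0.2]; 23 0.84 [ 0.4  0.1 -0. ]; 23 0.84 [ 0.7  0.1 -0.2]; 23 0.84 [ 0.4  0.4 -0. ]; 23 0.84 [ 0.3  0.3 -0.2]; 23 0.84 [ 0.2  0.  -0.4]; 23 0.84 [ 0.5  0.3 -0.3]; 23 0.84 [ 0.3  0.1 -0.1]; 23 0.84 [ 0.3 -0.1  0.3]; 23 0.84 [0.6 0.  0.3]; 23 0.84 [ 0.1  0.2 -0.3]; 23 0.84 [ 0.2 -0.  -0.1]; 23 0.84 [ 0.8  0.2 -0.3]; 23 0.84 [0.4 0.  0.1]; 23 0.84 [ 0.8  0.3 -0.1]; 23 0.84 [0.3 1.  0.1]; 23 0.84 [0.9 0.4 0.2]; 23 0.84 [0.3 0.4 0.1]; 29.85
```

```bash
python3 - <<'E'
from h import *
b=cam('side');X=M0+lf*105
for z in(249,250-16*2,250-16*3,250-57,250-65): print(z,proj(b,X+[0,0,z-0]))
print(proj(b,X+[0,0,330]),proj(b,X+[0,0,268]))
A=cam('scene')['color'][120:230,225:345];B=b['color'][130:240,130:280]
cv2.imwrite('pics/ins2.png',np.hstack([cv2.resize(A,(360,330)),cv2.resize(B,(440,330))])[:,:,::-1])
E
```

```text
249 (np.float64(178.86669962310225), np.float64(174.27555863274588))
218 (np.float64(179.73300157684832), np.float64(185.20688759555992))
202 (np.float64(180.17245869294362), np.float64(190.75212535049508))
193 (np.float64(180.4174062041223), np.float64(193.84296661171825))
185 (np.float64(180.63379531904454), np.float64(196.5734471202272))
(np.float64(176.50611910208028), np.float64(144.48885192278408)) (np.float64(178.3258163759371), np.float64(167.45048721316803))
```

View pics/ins2.png

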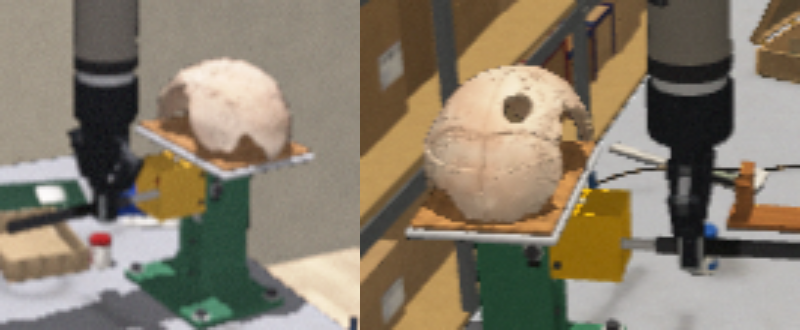

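Both views show the table right down on the column, with the bone upright. The 23 px drop corresponds to about 62 mm. I withdraw and lay the bar back.

```bash
python3 - <<'E'
from h import *
b=np.load('b.npy')[:3]
F=lambda:(np.array(manip.get_obs()['wrist_force'])-b).round(1)
for z in(146,143.5,141.5): manip.move_straight(lp(32,z),15);print(z,F())
for s in(20,5,-10,-40): manip.move_straight(lp(s,141),60);print(s,F())
manip.move_straight(lp(-60,190),120)
manip.move_pose(RP+[0,0,150],quat(tool(RY)))
manip.wait(.3)
print(manip.get_obs()['time_s'],F())
c=cam('scene');d=cam('side');w=cam('wrist')
A=c['color'][190:300,240:360];B=d['color'][130:220,220:340]
cv2.imwrite('pics/back.png',np.hstack([cv2.resize(A,(400,366)),cv2.resize(B,(400,366))])[:,:,::-1])
E
```

```text
146 [ 0.2  0.2 -0.2]
143.5 [ 0.8  0.3 -0.4]
141.5 [ 0.2 -0.2  0.5]
20 [ 0.7  0.4 -0.1]
5 [0.6 0.1 0.6]
-10 [0.6 0.7 0.8]
-40 [1.2 0.7 1. ]
34.9 [ 0.5 -0.2 -0.6]
```

View pics/back.png

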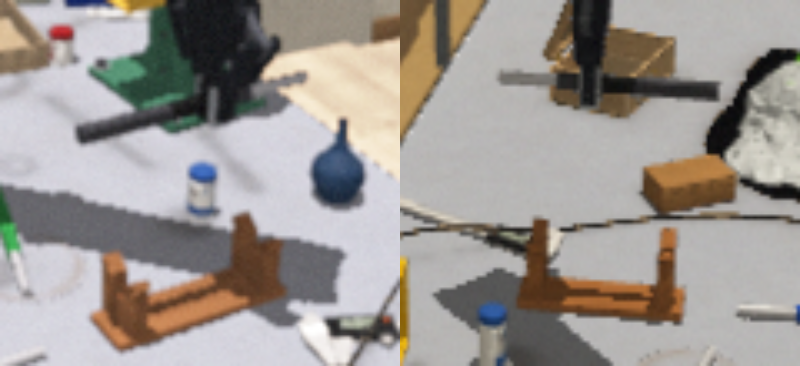

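```bash
python3 - <<'E'
from h import *
c=cam('scene');d=cam('side')
for u,v,s,t in((82,132,318,91),(305,76,100,77)):
    print(tri([(c,240+u/3.333,190+v/3.327),(d,220+s/3.333,130+t/4.07)]))
print(manip.get_obs()['position'][2]+19)
E
```

```text
(array([ 326.75013098, -303.53244626,  197.07769735]), [np.float64(2.0749671695997907), np.float64(2.074967169599816)])
(array([ 539.33913059, -292.41679245,  196.20293151]), [np.float64(1.648509637487344), np.float64(1.6485096374872708)])
198.0610788408216
```

The bar is level and in its original attitude: knob and tip are both at z≈197, and x and y match the first measurement. I lay it down.

```bash
python3 - <<'E'
from h import *
F=lambda:np.array(manip.get_obs()['wrist_force']).round(1)
manip.move_straight(RP+[0,0,20],120);print(F())
for h in(10,5,2,.7):
    manip.move_straight(RP+[0,0,h],40);print(h,F())
fingers.command_gripper(50)
manip.wait(.3)
manip.move_straight(RP+[0,0,150],120)
manip.wait(.5);print(manip.get_obs()['time_s'])
c=cam('scene');d=cam('side');w=cam('wrist')
A=c['color'][120:300,225:345];B=d['color'][130:300,130:320]
cv2.imwrite('pics/end.png',np.hstack([cv2.resize(A,(400,600)),cv2.resize(B,(400,358),).repeat(1,0) if 0 else cv2.copyMakeBorder(cv2.resize(B,(400,358)),0,242,0,0,cv2.BORDER_CONSTANT)])[:,:,::-1])
E
```

```text
[ 0.3 -1.1 -1.1]
10 [ 0.3  0.1 -1.8]
5 [-0.1 -0.3 -1.2]
2 [-0.1 -0.4 -1. ]
0.7 [-0.2  0.5 -1.6]
40.2083
```

View pics/end.png

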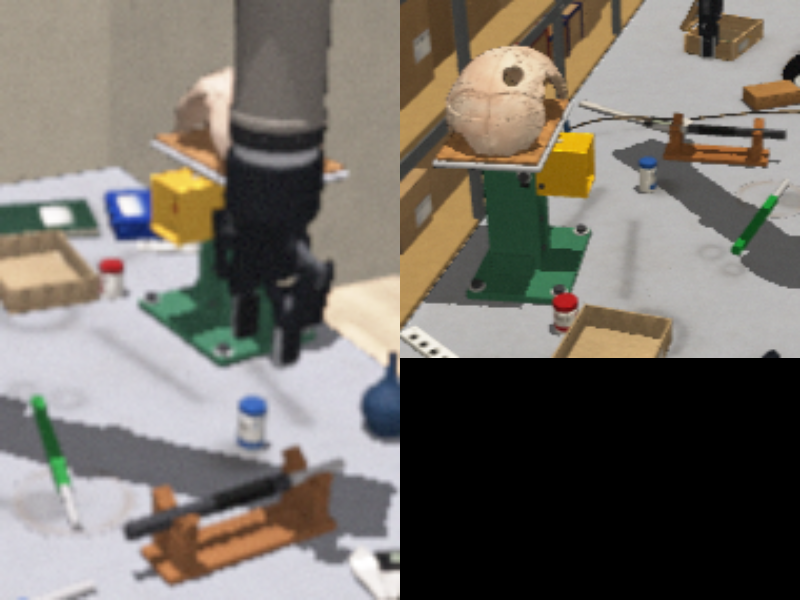

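The bar lies in both notches, the table is down with the bone upright, and the vials stand where they were.

```bash
python3 -c "
from h import *
print(job_done())"
```

```text
the job is handed in; nothing more can be done
None
```

The job is handed in: the table sank all the way (about 62 mm) with the bone upright and the bar is back in both notches at 40 s, but I couldn't confirm step 1's bar-to-lift contact force, as the wrist read about 0 N during the descent.

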